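Bed a row of sample tubes with a fingertip

TASK

Before the rack is loaded, check by touch that its blue-capped tubes sit fully down: run a fingertip along the row from the yellow-dot end to the other end, gently pressing every blue cap in the rack in turn, those already down as well, until it rests on its black collar. Do not pull any tube up, and leave the white-capped tubes in the other rack and everything else on the bench as they are.

Things in the scene. Friction and masses are not known exactly. Their poses are not given: they have to be found in the camera images.
- rack: Red one-row rack fixed to the bench, 256 mm long (y), 66 wide (x), that holds the five blue-capped tubes. Origin: centre of its underside; z up; its +y end has a yellow dot (16 mm) on the top plate. Top plate at 108 mm, on it a 2 mm firm black collar (41 mm square) round each hole. Holes at y = +84, +42, 0, -42, -84 mm, x = 0.
- tube1: Blue-capped 50 mL tube in the first position, next to the yellow dot. Origin: centre of the cap's flat top (cap 34 mm wide, 14 high), z up. Slides only up and down, gripped by its collar where left; about 4 N moves it. Fully down (cap on collar) the origin is 124 mm above the bench; starts 0 to 13 mm higher. There it stops firm: press no harder than 40 N.
- tube2: Blue-capped 50 mL tube in position 2 from the yellow dot. Origin: centre of the cap's flat top (cap 34 mm wide, 14 high), z up. Slides only up and down, gripped by its collar where left; about 4 N moves it. Fully down (cap on collar) the origin is 124 mm above the bench; starts 0 to 13 mm higher. There it stops firm: press no harder than 40 N.
- tube3: Blue-capped 50 mL tube in position 3 from the yellow dot. Origin: centre of the cap's flat top (cap 34 mm wide, 14 high), z up. Slides only up and down, gripped by its collar where left; about 4 N moves it. Fully down (cap on collar) the origin is 124 mm above the bench; starts 0 to 13 mm higher. There it stops firm: press no harder than 40 N.
- tube4: Blue-capped 50 mL tube in position 4 from the yellow dot. Origin: centre of the cap's flat top (cap 34 mm wide, 14 high), z up. Slides only up and down, gripped by its collar where left; about 4 N moves it. Fully down (cap on collar) the origin is 124 mm above the bench; starts 0 to 13 mm higher. There it stops firm: press no harder than 40 N.
- tube5: Blue-capped 50 mL tube in the fifth and last position from the yellow dot. Origin: centre of the cap's flat top (cap 34 mm wide, 14 high), z up. Slides only up and down, gripped by its collar where left; about 4 N moves it. Fully down (cap on collar) the origin is 124 mm above the bench; starts 0 to 13 mm higher. There it stops firm: press no harder than 40 N.
- white1: White-capped tube, same size, in the other red rack of the same make; stands 9 mm up on purpose, held by its collar like the others. Leave it. Origin: centre of its cap's top, 133 mm above the bench.
- white2: White-capped tube, same size, in the other red rack of the same make; stands 9 mm up on purpose, held by its collar like the others. Leave it. Origin: centre of its cap's top, 133 mm above the bench.
- white3: White-capped tube, same size, in the other red rack of the same make; stands 9 mm up on purpose, held by its collar like the others. Leave it. Origin: centre of its cap's top, 133 mm above the bench.
- stood_tube: Empty blue-capped tube standing upside down on its cap on the bench, 34 mm across, 115 mm tall. Leave it. Origin: centre of its underside.
- bottle: Glass media bottle with blue cap, 86 mm across, 177 mm tall. Leave it. Origin: centre of its underside.
- beaker: Glass beaker, 70 mm across, 90 mm tall. Leave it. Origin: centre of its underside.
- loose_cap: Blue tube cap lying open side up on the bench, 34 mm across, 14 mm high. Leave it. Origin: centre of its underside.
- pen: Grey and black marker pen lying on the bench, 140 mm long (its x), 14 mm thick. Leave it. Origin: its middle, on the bench.
- mouse: Black computer mouse, 108 x 60 x 32 mm. Leave it. Origin: centre of its underside.
- tip_box: Box of pipette tips, 84 x 122 x 92 mm, clear lid. Leave it. Origin: centre of its underside.

How it is judged:
On the way, in this order (a step that is already met when the one before it is completed fails the run):
1. the fingers press on the first blue cap from the yellow dot and it is fully down (contact force between the fingers and tube1 above 0.5 N and z of tube1 in the frame of rack below 0.126 m), for 0.05 s.
2. the fingers press on the second blue cap from the yellow dot and it is fully down (contact force between the fingers and tube2 above 0.5 N and z of tube2 in the frame of rack below 0.126 m), for 0.05 s.
3. the fingers press on the third blue cap from the yellow dot and it is fully down (contact force between the fingers and tube3 above 0.5 N and z of tube3 in the frame of rack below 0.126 m), for 0.05 s.
4. the fingers press on the fourth blue cap from the yellow dot and it is fully down (contact force between the fingers and tube4 above 0.5 N and z of tube4 in the frame of rack below 0.126 m), for 0.05 s.
5. the fingers press on the fifth blue cap from the yellow dot and it is fully down (contact force between the fingers and tube5 above 0.5 N and z of tube5 in the frame of rack below 0.126 m), for 0.05 s.
At the end, for the whole second after the job is handed in: All five blue caps rest on their collars (cap tops no more than 2 mm above the fully-down height of 124 mm) and are at rest; the white-capped tubes are within 3 mm and the other things on the bench within 10 mm of where they started (z of each of tube1, tube2, tube3, tube4, tube5 in the frame of rack below 0.126 m and linear speed of each of tube1, tube2, tube3, tube4, tube5 below 0.01 m/s and distance of each of white1, white2, white3 from where it was at the start of the episode below 0.003 m and distance of each of stood_tube, bottle, beaker, loose_cap, pen, mouse, tip_box from where it was at the start of the episode below 0.01 m); the robot touches nothing.
It fails at once if a blue-capped tube is pulled up (cap more than 15 mm above fully down) (z of any of tube1, tube2, tube3, tube4, tube5 in the frame of rack above 0.139 m).
It fails at once if a blue cap is pressed hard (over 40 N) (contact force between the fingers and tube1 above 40 N or contact force between the fingers and tube2 above 40 N or contact force between the fingers and tube3 above 40 N or contact force between the fingers and tube4 above 40 N or contact force between the fingers and tube5 above 40 N).
It fails at once if a white-capped tube is moved by more than 3 mm (distance of any of white1, white2, white3 from where it was at the start of the episode above 0.003 m).
It fails at once if a thing standing or lying on the bench is moved by more than 10 mm (distance of any of stood_tube, bottle, beaker, loose_cap, pen, mouse, tip_box from where it was at the start of the episode above 0.01 m).
It also fails if it takes over 45 s, if anything falls off the work surface, if the arm or the gripper's body presses on something with over 40 N, if the wrist force passes 120 N, or if a joint passes its speed limit or range.

ROBOT

A 6-joint arm with a two-finger parallel gripper is mounted at the origin on the work surface. World frame = base frame: x ahead of the robot, y to its left, z up, the work surface at z = 0. Lengths are in m, angles in rad, forces in N, time in s.
With the tool pointing down it reaches from about 0.35 to 0.775 m from the base axis. Payload 5.5 kg.
Tool frame: the origin (TCP) lies between the finger pads; the fingertips stand 19 mm ahead of it and the grasp point (between the pads) is the TCP (env.tcp_to_tips is the distance from the TCP to the fingertips, in m); z points along the fingers, y is the direction in which the jaws open and shut (so a half turn about z gives the same grasp; the last joint's range is limited). The gripper opens to 85 mm and grips with 20 to 120 N. Pads are 22 mm wide; open, the fingers measure 114 mm over their backs; the gripper's body (76 mm by 85 mm) begins 54 mm behind the grasp point. The pads swing forward as they close: fully open they stand 13 mm farther back than shut.
Start: joints at [-1.338, 0.313, 0.046, 1.304, 0, 1.431], TCP at [0.209, -0.536, 0.25] pointing down, gripper open.
Joint ranges: [-2.76, 2.76], [-0.86, 1.69], [-1.03, 1.26], [-2.2, 2.34], [-1.47, 1.5], [-3.14, 3.14]. Speed limits (rad/s): [2.57, 2.57, 3.14, 3.14, 3.14, 3.14].

INTERFACE

Orientations are given as a unit quaternion [w, x, y, z].
In Python, from workcell import env, eyes, job gives the robot as it stands. The module is installed in compiled form; this text tells all that it offers.
- The arm moves only by the tool move_arm, never from a script. Its argument "commands" is a list of rows, each a list of 3 entries, a list of its own where there are three numbers: the shift along the world's x, y, z as a fraction of full scale, then the turn, a rotation vector about the world's x, y, z as a fraction of full scale, then the gripper command: -1 is shut, 1 is fully open, values between are in proportion. In form: [[[x, y, z], [wx, wy, wz], gripper], ...]. A call has 1 to 5 rows; each row shifts and turns the commanded pose from where the row before left it; what a row does not reach is not made up. Full scale, the value 1, is 0.04 m for a shift and 8 degrees for a turn. A row lasts 1/10 s, in which the tool goes at most 50 mm and 8.59 degrees, less where a joint would pass 70% of its speed; a pose out of reach is approached as far as the arm can. A call with a number of a shift or a turn outside -1 to 1 is refused whole. A call with a gripper value outside its range is refused whole. The fingers move at their own pace and stop on an object; "newtons" is the grip in N (left out, the last holds). Time passes only in rows, so rows that do not move let the fingers close. It gives the time, the measured TCP pose, the force and the opening at its end, in the units of the state.
- env.get_state(): the state, without advancing time (a new reading comes with each control period).
- eyes.read_camera(name): name is "side" or "top"; returns a dict with "frame" (420x560x3 uint8, red, green, blue), "mtx" (3x3 intrinsics, pixels), "camera_from_world" (4x4, takes a point from world to camera coordinates). Camera axes: x right, y down, z forward; pixel columns grow to the right and rows downward; lengths in m; the calibration is good to about 2 mm. A picture is of the moment at which its call begins. There is no depth.
- job.hand_in(): hands the job in, once; it reports no verdict.
The state is a dict: "clock": time; "joint_pos": joint angles; "qvel": joint speeds; "tau": joint torques, N m; "tcp_pos": TCP position; "orientation": TCP orientation; "wrist_force": force on the tool from outside, world axes, zero at the start; "ft_torque": the same for the moment, N m; "finger_gap": finger opening in m.
Only numpy, scipy, OpenCV 4.12 (cv2) and the standard library are available. Lean on these libraries where they do the work, as an engineer would, in place of code of your own. Each camera call takes 0.05 s, during which the arm holds its last target.

## Working session

There is one attempt and no reset: what is moved stays moved. The work goes in short steps, Python scripts to look and compute and a tool call to move; the robot and the scene stay as the last step left them, time stands still between calls to the robot, and variables do not carry over. Pictures are saved under pics/ and viewed, and the job is handed in when it is done.

Besides the shell and the picture viewer there is one more tool, called by a JSON object that holds its "fn" and its "kwargs". move_arm: Moves the arm, as the interface text tells. Its arguments: {"type":"object","properties":{"commands":{"type":"array","items":{"type":"array"}},"newtons":{"type":"number"}},"required":["commands"]}

```bash
mkdir -p pics; cat > h.py <<'E'
from workcell import env, eyes, job
import numpy as np, cv2
def shot(n,f):
    d=eyes.read_camera(n); np.savez('pics/'+f+'.npz',**d)
    cv2.imwrite('pics/'+f+'.png',d['frame'][:,:,::-1]); return d
def ray(d,u,v,z):
    K=np.array(d['mtx']);T=np.array(d['camera_from_world']);R=T[:3,:3];t=T[:3,3]
    c=-R.T@t; r=R.T@np.linalg.inv(K)@np.array([u,v,1.]); return c+r*(z-c[2])/r[2]
def proj(d,p):
    K=np.array(d['mtx']);T=np.array(d['camera_from_world']); q=K@(T[:3,:3]@np.array(p)+T[:3,3]); return q[:2]/q[2]
E
python3 - <<'E'
from h import *
for n in('top','side'):
    d=shot(n,n+'1'); T=d['camera_from_world']; print(n,-T[:3,:3].T@T[:3,3],T[2,:3])
print(env.get_state(), env.tcp_to_tips)
E
```

```text
top [ 0.46447625 -0.01055944  1.30339233] [ 0.05456134 -0.01054344 -0.99845475]
side [0.08058944 0.56575638 0.83901631] [ 0.42976299 -0.56423303 -0.70494316]
{'clock': 0.1, 'joint_pos': array([-1.33759523e+00,  3.13955324e-01,  4.51047503e-02,  1.30359026e+00,
       -6.78993533e-06,  1.43120928e+00]), 'qvel': array([-0.00071161, -0.00257254,  0.00332021,  0.00096665,  0.0007646 ,
       -0.0010998 ]), 'tau': array([ 2.79649605e-03, -4.81724060e+01,  2.99245477e+01,  1.27486687e-02,
       -1.31323741e-04,  6.64520854e-06]), 'tcp_pos': array([ 0.20932226, -0.53510092,  0.2494859 ]), 'orientation': array([-8.21193565e-04,  9.82678528e-01,  1.85316578e-01, -4.18644158e-05]), 'wrist_force': array([ 0.23426636,  0.13689194, -0.42330024]), 'ft_torque': array([ 0.00070877, -0.03192122,  0.00503566]), 'finger_gap': 0.0852381766714354} 0.019
```

View pics/top1.png

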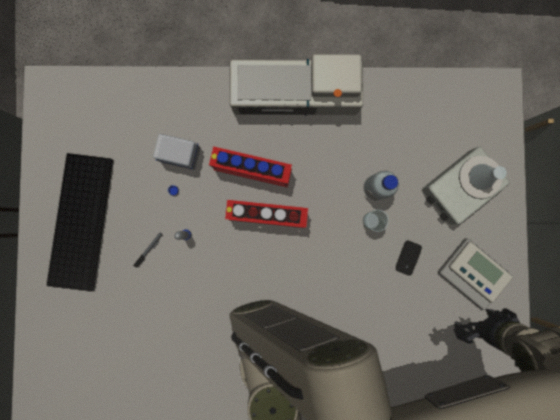

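View pics/side1.png

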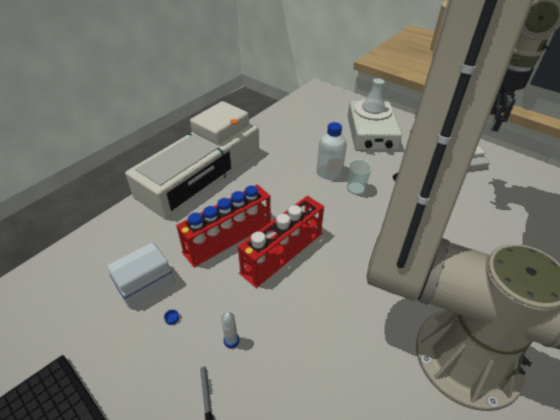

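The blue rack in the top view spans about (212,155) to (290,178), with the yellow dot at its left (+y) end. The white rack is nearer the robot. Next I'll measure the caps.

```bash
python3 - <<'E'
from h import *
for n in('top','side'):
    d=np.load(f'pics/{n}1.npz'); f=d['frame']
    x0,y0,w,h=(195,135,130,105) if n=='top' else (165,170,170,120)
    c=f[y0:y0+h,x0:x0+w,::-1]
    cv2.imwrite(f'pics/{n}crop.png',cv2.resize(c,None,fx=4.7 if n=='side' else 5.5,fy=4.7 if n=='side' else 5.5,interpolation=cv2.INTER_CUBIC))
    hsv=cv2.cvtColor(f,cv2.COLOR_RGB2HSV)
    for nm,lo,hi in(('blue',(105,130,40),(130,255,255)),('yel',(18,120,100),(35,255,255))):
        m=cv2.inRange(hsv,lo,hi); k,l,s,ce=cv2.connectedComponentsWithStats(m)
        for i in range(1,k):
            if s[i,4]>8:
                print(n,nm,s[i],ce[i].round(1),ray(d,*ce[i],.13 if nm=='blue' else .108).round(4))
E
```

```text
top blue [218 152  11  11  95] [222.6 157. ] [0.6655 0.1537 0.13  ]
top blue [231 155  11  11 100] [236.  160.3] [0.6556 0.1132 0.13  ]
top blue [244 158  12  11  97] [249.2 163.2] [0.6468 0.0731 0.13  ]
top blue [258 162  11  10  95] [262.9 166.5] [0.637  0.0316 0.13  ]
top blue [272 165  11  10  88] [276.5 169.5] [ 0.6278 -0.0096  0.13  ]
top blue [383 176  15  13 145] [390.1 181.9] [ 0.5909 -0.3538  0.13  ]
top blue [169 186   9   9  57] [173.4 190.2] [0.5643 0.3009 0.13  ]
top blue [486 289   5   4  13] [487.8 290.4] [ 0.2652 -0.6427  0.13  ]
top yel [212 154   5   5  20] [214.  155.9] [0.6727 0.1836 0.108 ]
top yel [227 207   5   5  19] [228.8 209.2] [0.5084 0.1364 0.108 ]
side blue [328 123  14  13 149] [334.1 128.9] [ 0.6114 -0.3836  0.13  ]
side blue [218 186  40  24 354] [236.9 197.3] [0.6348 0.0381 0.13  ]
side blue [204 206  14  12 135] [210.2 211.8] [0.6506 0.1179 0.13  ]
side blue [189 213  14  12 138] [195.  218.7] [0.6626 0.1576 0.13  ]
side blue [165 310  14  14 155] [171.3 316.7] [0.5018 0.3708 0.13  ]
side blue [224 338  15  10  56] [231.4 343.9] [0.3707 0.3391 0.13  ]
side yel [182 228   7   4  24] [185.  229.4] [0.6727 0.1853 0.108 ]
side yel [246 248   7   5  29] [248.8 249.9] [0.5083 0.1365 0.108 ]
```

View pics/topcrop.png

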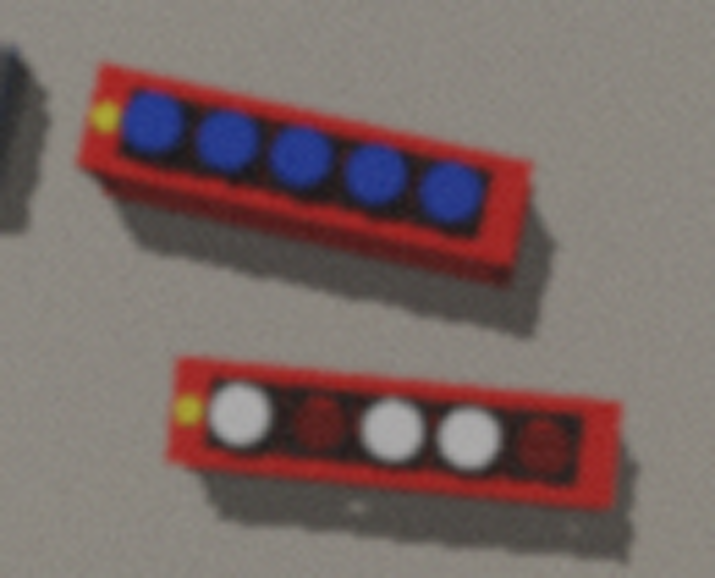

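View pics/sidecrop.png

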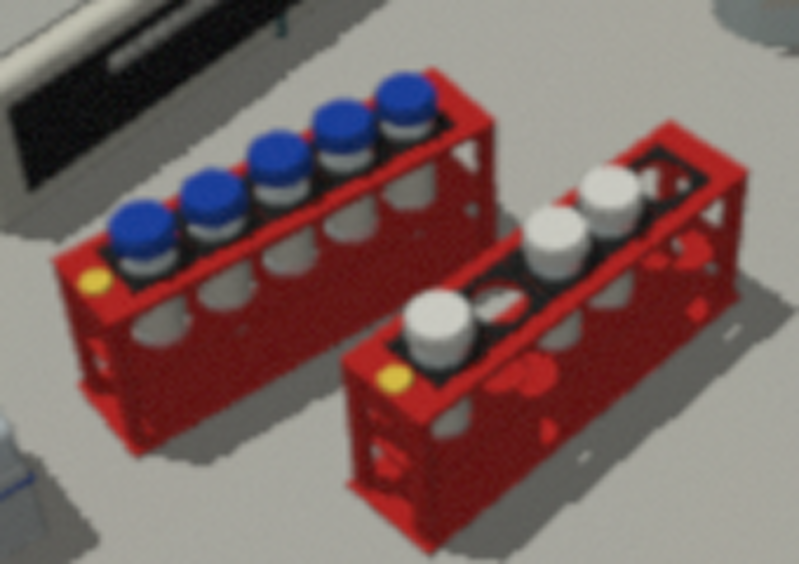

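Caps 1–5 run from (0.6655, 0.1537) to (0.6278, −0.0096). That spacing is 0.1676 m, which matches the 0.168 m pitch, and gives a rack yaw of about −13°. I'll move with the gripper shut and the jaw axis across the row, so +55.6° of yaw.

{"fn": "move_arm", "kwargs": {"commands": [[[0.55,0.83,0],[0,0,0.35],-1],[[0.55,0.83,0],[0,0,0.35],-1],[[0.55,0.83,0],[0,0,0.35],-1],[[0.55,0.83,0],[0,0,0.35],-1],[[0.55,0.83,0],[0,0,0.35],-1]], "newtons": 20}}

```text
clock: 0.6
tcp_pos: [0.3199, -0.368, 0.2499]
orientation: [-0.0, 0.953, 0.304, -0.0]
wrist_force: [0.1, 0.3, 0.6]
finger_gap: 0.0125
```

{"fn": "move_arm", "kwargs": {"commands": [[[0.55,0.83,0],[0,0,0.35],-1],[[0.55,0.83,0],[0,0,0.35],-1],[[0.55,0.83,0],[0,0,0.35],-1],[[0.55,0.83,0],[0,0,0.35],-1],[[0.55,0.83,0],[0,0,0.35],-1]]}}

```text
clock: 1.1
tcp_pos: [0.4299, -0.2019, 0.2501]
orientation: [-0.0, 0.908, 0.418, -0.0]
wrist_force: [0.1, -0.8, -0.1]
finger_gap: -0.0001
```

{"fn": "move_arm", "kwargs": {"commands": [[[0.55,0.83,0],[0,0,0.35],-1],[[0.55,0.83,0],[0,0,0.35],-1],[[0.55,0.83,0],[0,0,0.35],-1],[[0.55,0.83,0],[0,0,0.35],-1],[[0.55,0.83,0],[0,0,0.35],-1]]}}

```text
clock: 1.6
tcp_pos: [0.5399, -0.0359, 0.25]
orientation: [-0.0, 0.85, 0.526, -0.0]
wrist_force: [0.3, -0.5, 0.5]
finger_gap: 0.0
```

{"fn": "move_arm", "kwargs": {"commands": [[[0.55,0.83,0],[0,0,0.35],-1],[[0.55,0.83,0],[0,0,0.35],-1],[[0.55,0.83,0],[0,0,0.35],-1],[[0.55,0.83,0],[0,0,0.35],-1],[[0,0,0],[0,0,0],-1]]}}

```text
clock: 2.1
tcp_pos: [0.6289, 0.0992, 0.2486]
orientation: [-0.001, 0.794, 0.608, 0.0]
wrist_force: [-0.7, -0.2, 0.4]
finger_gap: -0.0001
```

{"fn": "move_arm", "kwargs": {"commands": [[[0.45,0.68,0],[0,0,0.25],-1],[[0.45,0.68,0],[0,0,0],-1],[[0,0,-0.7],[0,0,0],-1],[[0,0,-0.7],[0,0,0],-1],[[0,0,0],[0,0,0],-1]]}}

```text
clock: 2.6
tcp_pos: [0.6604, 0.1491, 0.1891]
orientation: [-0.002, 0.785, 0.619, -0.004]
wrist_force: [-0.7, -0.3, -0.6]
finger_gap: 0.0001
```

```bash
python3 - <<'E'
from h import *
for n in('top','side'):
    d=shot(n,n+'2'); f=d['frame']
    x0,y0,w,h=(180,90,160,120) if n=='top' else (130,120,200,150)
    cv2.imwrite(f'pics/{n}2c.png',cv2.resize(f[y0:y0+h,x0:x0+w,::-1],None,fx=4,fy=4,interpolation=cv2.INTER_CUBIC))
s=env.get_state();print(s['tcp_pos'],s['wrist_force'],s['joint_pos'])
E
```

```text
[0.66262908 0.1490665  0.19394933] [-0.1405687  -0.79714398  0.8979657 ] [ 1.03276944e-01  5.40610604e-01  2.54793057e-01  1.28722739e+00
 -1.44003612e-04  1.90931240e+00]
```

View pics/side2c.png

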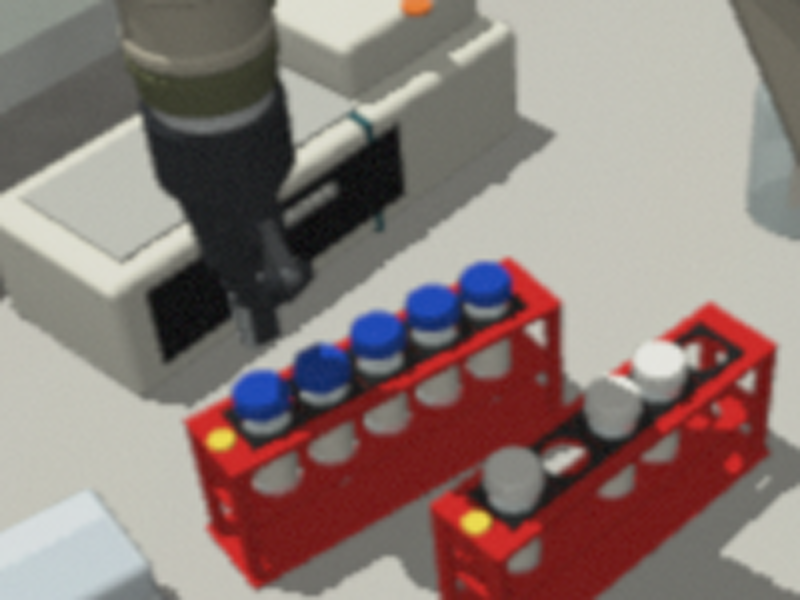

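View pics/top2c.png

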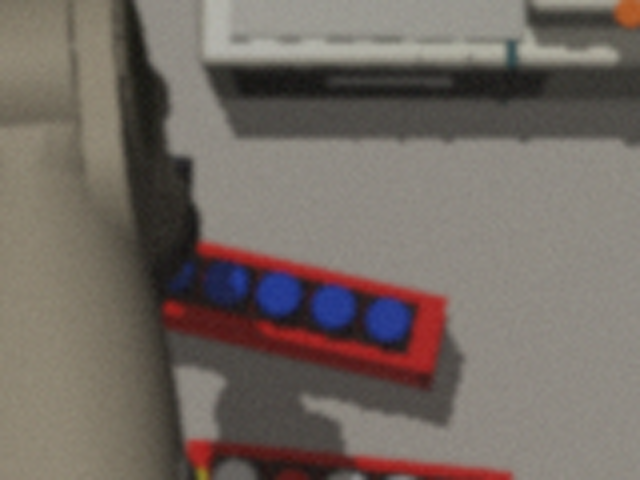

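The side view shows the shut fingertips above the row, ending at about (195, 205) in full-image pixels. I'll check that spot against the TCP.

```bash
python3 - <<'E'
from h import *
d=np.load('pics/side2.npz')
s=env.get_state();p=s['tcp_pos'];print(p,s['clock'],s['qvel'])
print(proj(d,p-[0,0,.019]), ray(d,195,204,p[2]-.019))
c1=np.array([.6655,.1537,.13]);print(proj(d,c1))
E
```

```text
[0.66262908 0.1490665  0.19394933] 2.7 [-0.0009103  -0.0251008   0.04497629  0.00346348  0.00283604 -0.00054059]
[194.92075006 203.42067217] [0.66103024 0.15031054 0.17494933]
[195.33228799 217.20907471]
```

{"fn": "move_arm", "kwargs": {"commands": [[[0.06,0.12,-0.4],[0,0,0],-1],[[0,0,-0.4],[0,0,0],-1],[[0,0,0],[0,0,0],-1],[[0,0,0],[0,0,0],-1]]}}

```text
clock: 3.1
tcp_pos: [0.6663, 0.1541, 0.1641]
orientation: [0.0, 0.785, 0.619, 0.001]
wrist_force: [-0.5, -0.8, 0.1]
finger_gap: 0.0
```

{"fn": "move_arm", "kwargs": {"commands": [[[0,0,-0.08],[0,0,0],-1],[[0,0,-0.08],[0,0,0],-1],[[0,0,-0.08],[0,0,0],-1]]}}

```text
clock: 3.4
tcp_pos: [0.6663, 0.1544, 0.1534]
orientation: [0.0, 0.785, 0.619, 0.001]
wrist_force: [0.3, -1.0, 3.0]
finger_gap: -0.0
```

{"fn": "move_arm", "kwargs": {"commands": [[[0,0,-0.06],[0,0,0],-1],[[0,0,-0.06],[0,0,0],-1],[[0,0,0],[0,0,0],-1]]}}

```text
clock: 3.7
tcp_pos: [0.6662, 0.1544, 0.148]
orientation: [0.0, 0.785, 0.619, 0.0]
wrist_force: [1.3, -0.1, 1.7]
finger_gap: -0.0001
```

{"fn": "move_arm", "kwargs": {"commands": [[[0,0,-0.04],[0,0,0],-1],[[0,0,-0.04],[0,0,0],-1],[[0,0,0],[0,0,0],-1]]}}

```text
clock: 4.0
tcp_pos: [0.6661, 0.1544, 0.1446]
orientation: [0.0, 0.785, 0.619, 0.0]
wrist_force: [2.1, 0.8, 1.7]
finger_gap: -0.0
```

{"fn": "move_arm", "kwargs": {"commands": [[[0,0,-0.03],[0,0,0],-1],[[0,0,0],[0,0,0],-1]]}}

```text
clock: 4.2
tcp_pos: [0.6661, 0.1544, 0.1435]
orientation: [0.0, 0.785, 0.619, 0.0]
wrist_force: [1.8, -0.1, 2.1]
finger_gap: 0.0001
```

{"fn": "move_arm", "kwargs": {"commands": [[[0,0,-0.02],[0,0,0],-1],[[0,0,0],[0,0,0],-1]]}}

```text
clock: 4.4
tcp_pos: [0.6661, 0.1545, 0.1431]
orientation: [0.0, 0.785, 0.619, 0.0]
wrist_force: [1.8, -0.4, 3.9]
finger_gap: -0.0001
```

{"fn": "move_arm", "kwargs": {"commands": [[[0,0,-0.02],[0,0,0],-1],[[0,0,0],[0,0,0],-1]]}}

```text
clock: 4.6
tcp_pos: [0.6661, 0.1544, 0.1431]
orientation: [0.0, 0.785, 0.62, 0.001]
wrist_force: [-0.9, -1.1, 8.3]
finger_gap: -0.0003
```

{"fn": "move_arm", "kwargs": {"commands": [[[0,0,-0.02],[0,0,0],-1],[[0,0,0],[0,0,0],-1]]}}

```text
clock: 4.8
tcp_pos: [0.6661, 0.1545, 0.143]
orientation: [0.001, 0.785, 0.62, 0.001]
wrist_force: [-1.0, -0.4, 11.4]
finger_gap: 0.0002
```

Tube1 is seated: the tips stopped at 0.124 m with the force rising to 11 N, and the stiffness is about 5 N/mm. Next is cap 2.

{"fn": "move_arm", "kwargs": {"commands": [[[0,0,0.4],[0,0,0],-1],[[0,0,0.4],[0,0,0],-1],[[-0.12,-0.51,0],[0,0,0],-1],[[-0.12,-0.51,0],[0,0,0],-1],[[0,0,0],[0,0,0],-1]]}}

```text
clock: 5.3
tcp_pos: [0.6547, 0.1118, 0.1722]
orientation: [-0.001, 0.786, 0.619, -0.001]
wrist_force: [-0.2, -0.3, 0.4]
finger_gap: -0.0002
```

{"fn": "move_arm", "kwargs": {"commands": [[[0,0,-0.2],[0,0,0],-1],[[0,0,-0.1],[0,0,0],-1],[[0,0,-0.1],[0,0,0],-1],[[0,0,-0.1],[0,0,0],-1],[[0,0,-0.1],[0,0,0],-1]]}}

```text
clock: 5.8
tcp_pos: [0.656, 0.1143, 0.1488]
orientation: [-0.0, 0.785, 0.62, -0.0]
wrist_force: [-1.1, 1.0, 3.0]
finger_gap: 0.0001
```

{"fn": "move_arm", "kwargs": {"commands": [[[0,0,-0.06],[0,0,0],-1],[[0,0,-0.06],[0,0,0],-1],[[0,0,-0.04],[0,0,0],-1],[[0,0,-0.04],[0,0,0],-1],[[0,0,0],[0,0,0],-1]]}}

```text
clock: 6.3
tcp_pos: [0.6561, 0.1142, 0.143]
orientation: [0.0, 0.785, 0.62, 0.001]
wrist_force: [-4.2, 2.5, 11.2]
finger_gap: 0.0001
```

Tube2 stopped at 0.124 m with 11 N. On to cap 3.

{"fn": "move_arm", "kwargs": {"commands": [[[0,0,0.4],[0,0,0],-1],[[0,0,0.4],[0,0,0],-1],[[-0.12,-0.51,0],[0,0,0],-1],[[-0.12,-0.51,0],[0,0,0],-1],[[0,0,0],[0,0,0],-1]]}}

```text
clock: 6.8
tcp_pos: [0.6466, 0.0704, 0.1731]
orientation: [0.001, 0.786, 0.618, -0.0]
wrist_force: [0.3, 0.9, 0.6]
finger_gap: -0.0002
```

{"fn": "move_arm", "kwargs": {"commands": [[[0,0,-0.2],[0,0,0],-1],[[0,0,-0.1],[0,0,0],-1],[[0,0,-0.1],[0,0,0],-1],[[0,0,-0.1],[0,0,0],-1],[[0,0,-0.1],[0,0,0],-1]]}}

```text
clock: 7.3
tcp_pos: [0.6464, 0.0735, 0.149]
orientation: [-0.0, 0.785, 0.62, -0.0]
wrist_force: [-1.7, 1.2, 3.1]
finger_gap: -0.0001
```

{"fn": "move_arm", "kwargs": {"commands": [[[0,0,-0.06],[0,0,0],-1],[[0,0,-0.06],[0,0,0],-1],[[0,0,-0.04],[0,0,0],-1],[[0,0,-0.04],[0,0,0],-1],[[0,0,0],[0,0,0],-1]]}}

```text
clock: 7.8
tcp_pos: [0.6465, 0.0734, 0.143]
orientation: [0.0, 0.785, 0.62, 0.001]
wrist_force: [-5.1, 3.1, 11.5]
finger_gap: 0.0001
```

Tube3 gave the same stop. On to cap 4.

{"fn": "move_arm", "kwargs": {"commands": [[[0,0,0.4],[0,0,0],-1],[[0,0,0.4],[0,0,0],-1],[[-0.12,-0.51,0],[0,0,0],-1],[[-0.12,-0.51,0],[0,0,0],-1],[[0,0,0],[0,0,0],-1]]}}

```text
clock: 8.3
tcp_pos: [0.637, 0.0297, 0.173]
orientation: [0.001, 0.786, 0.618, -0.0]
wrist_force: [-0.3, 0.7, 0.7]
finger_gap: -0.0004
```

{"fn": "move_arm", "kwargs": {"commands": [[[0,0,-0.2],[0,0,0],-1],[[0,0,-0.1],[0,0,0],-1],[[0,0,-0.1],[0,0,0],-1],[[0,0,-0.1],[0,0,0],-1],[[0,0,-0.1],[0,0,0],-1]]}}

```text
clock: 8.8
tcp_pos: [0.6369, 0.0327, 0.149]
orientation: [-0.0, 0.785, 0.62, 0.0]
wrist_force: [-2.1, 1.8, 3.5]
finger_gap: -0.0002
```

{"fn": "move_arm", "kwargs": {"commands": [[[0,0,-0.06],[0,0,0],-1],[[0,0,-0.06],[0,0,0],-1],[[0,0,-0.04],[0,0,0],-1],[[0,0,-0.04],[0,0,0],-1],[[0,0,0],[0,0,0],-1]]}}

```text
clock: 9.3
tcp_pos: [0.6369, 0.0326, 0.143]
orientation: [0.0, 0.785, 0.62, 0.001]
wrist_force: [-5.8, 3.0, 12.1]
finger_gap: 0.0003
```

Tube4 is seated. On to cap 5, at about (0.628, −0.0096).

{"fn": "move_arm", "kwargs": {"commands": [[[0,0,0.4],[0,0,0],-1],[[0,0,0.4],[0,0,0],-1],[[-0.12,-0.52,0],[0,0,0],-1],[[-0.12,-0.52,0],[0,0,0],-1],[[0,0,0],[0,0,0],-1]]}}

```text
clock: 9.8
tcp_pos: [0.6274, -0.012, 0.1729]
orientation: [0.001, 0.786, 0.618, -0.0]
wrist_force: [0.6, -0.2, -0.1]
finger_gap: 0.0003
```

{"fn": "move_arm", "kwargs": {"commands": [[[0,0,-0.2],[0,0,0],-1],[[0,0,-0.1],[0,0,0],-1],[[0,0,-0.1],[0,0,0],-1],[[0,0,-0.1],[0,0,0],-1],[[0,0,-0.1],[0,0,0],-1]]}}

```text
clock: 10.3
tcp_pos: [0.6274, -0.0089, 0.1489]
orientation: [-0.0, 0.785, 0.62, 0.0]
wrist_force: [-2.0, 0.4, 3.4]
finger_gap: 0.0001
```

{"fn": "move_arm", "kwargs": {"commands": [[[0,0,-0.06],[0,0,0],-1],[[0,0,-0.06],[0,0,0],-1],[[0,0,-0.04],[0,0,0],-1],[[0,0,-0.04],[0,0,0],-1],[[0,0,0],[0,0,0],-1]]}}

```text
clock: 10.8
tcp_pos: [0.6274, -0.009, 0.143]
orientation: [0.0, 0.785, 0.62, 0.001]
wrist_force: [-4.4, 3.1, 11.5]
finger_gap: -0.0001
```

{"fn": "move_arm", "kwargs": {"commands": [[[0,0,0.4],[0,0,0],-1],[[0,0,0.8],[0,0,0],-1],[[0,0,0.8],[0,0,0],-1],[[0,0,0.8],[0,0,0],-1],[[-0.55,-0.83,0],[0,0,0],-1]]}}

```text
clock: 11.3
tcp_pos: [0.6096, -0.0414, 0.258]
orientation: [0.004, 0.784, 0.621, 0.004]
wrist_force: [0.5, -0.9, -0.4]
finger_gap: -0.0
```

{"fn": "move_arm", "kwargs": {"commands": [[[-0.55,-0.83,0],[0,0,0],-1],[[-0.55,-0.83,0],[0,0,0],-1],[[-0.55,-0.83,0],[0,0,0],-1],[[-0.55,-0.83,0],[0,0,0],-1],[[-0.55,-0.83,0],[0,0,0],-1]]}}

```text
clock: 11.8
tcp_pos: [0.4944, -0.2103, 0.253]
orientation: [0.0, 0.785, 0.619, -0.0]
wrist_force: [0.1, -0.9, -0.7]
finger_gap: 0.0
```

{"fn": "move_arm", "kwargs": {"commands": [[[-0.55,-0.83,0],[0,0,0],-1],[[-0.55,-0.83,0],[0,0,0],-1],[[-0.55,-0.83,0],[0,0,0],-1],[[0,0,0],[0,0,0],-1],[[0,0,0],[0,0,0],-1]]}}

```text
clock: 12.3
tcp_pos: [0.4289, -0.3092, 0.2529]
orientation: [-0.0, 0.786, 0.618, -0.0]
wrist_force: [0.1, -0.7, 0.2]
finger_gap: 0.0001
```

```bash
python3 - <<'E'
from h import *
for n in('top','side'):
    d=shot(n,n+'3')
f=cv2.imread('pics/side3.png')[170:290,165:335]
cv2.imwrite('pics/side3c.png',cv2.resize(f,None,fx=4.7,fy=4.7,interpolation=cv2.INTER_CUBIC))
s=env.get_state();print(s['tcp_pos'],s['wrist_force'],s['clock'])
E
```

```text
[ 0.42971749 -0.30787379  0.25301199] [ 0.59391898  0.23022089 -0.0785513 ] 12.4
```

View pics/top3.png

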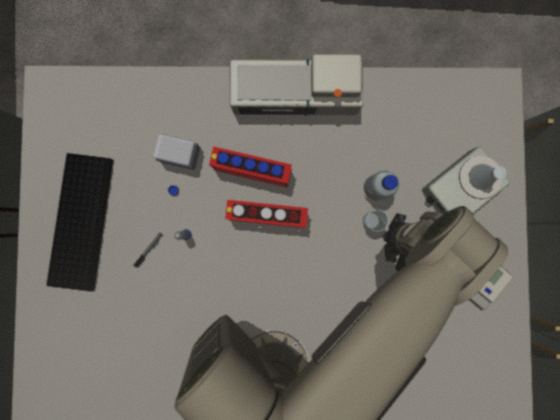

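View pics/side3c.png

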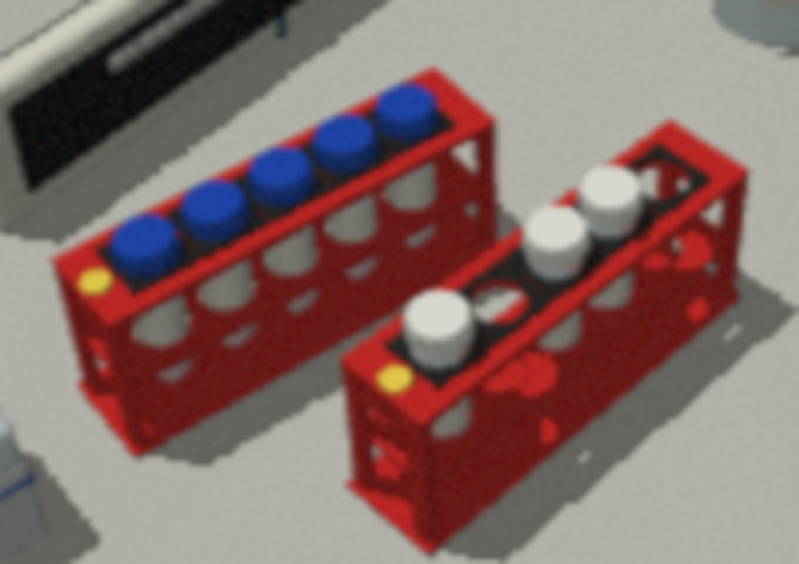

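The side view shows all five blue caps (crop (145,245) to (407,110)) sitting flush on their collars, with no white neck visible. The white caps and other items are unmoved, and the arm is clear of everything.

```bash
python3 -c "
from workcell import job
print(job.hand_in())"
```

```text
the job is handed in; nothing more can be done
None
```

I pressed all five blue caps in order from the yellow-dot end with the shut fingertips, then lifted clear and handed the job in. The last reading before hand-in was 12.4 s of the 45 s limit.

- **Presses:** Each cap stopped firm with the fingertips at 0.124 m, the fully-down height. The highest force I read was about 12 N, against the 40 N limit.
- **Final pictures:** All five blue caps sit flush on their collars. The white-capped tubes and the other things on the bench look unmoved. I judged this by eye and did not measure it.
- **Arm:** It was clear of everything, with a wrist force under 1 N.

No check failed or disagreed. The hand-in gave no verdict.

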